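Put four mixed-up reagent bottles back into their colour-coded wells

ROBOT

A 6-joint arm with a two-finger parallel gripper is mounted at the origin on the work surface; the furniture and walls round the work are solid. World frame = base frame: x ahead of the robot, y to its left, z up, the work surface at z = 0. Lengths are in m, angles in degrees, forces in N, time in s.
With the tool pointing down it reaches from about 0.375 to 0.9 m from the base axis. Payload 3.1 kg.
Tool frame: the origin (TCP) lies at the very end of the fingers, on their centre line; the grasp point (between the pads) lies grip_point_offset behind it (grip_point_offset is the distance from the TCP to the grasp point, in m); z points along the fingers, y is the line along which they close (so a half turn about z gives the same grasp; the last joint's range is limited). The gripper opens to 87 mm and grips with 3 to 60 N. Pads are 19 mm wide; open, the fingers measure 117 mm over their backs; the gripper's body (75 mm by 190 mm) begins 51 mm behind the grasp point.
Start: joints at [-73.539, 30.224, 82.088, -0, 67.689, -10.227], TCP at [0.281, -0.558, 0.223] pointing down, gripper open.
Joint ranges: [-176.69, 176.69], [-43.24, 126.21], [12.49, 139.97], [-82, 262], [0, 151.66], [-163.58, 163.58]. Speed limits (degrees/s): [159.86, 159.86, 180, 180, 180, 180].

INTERFACE

Orientations are given as a 3x3 rotation matrix whose columns are the frame's x, y, z axes.
In Python, from rig import * gives the robot as it stands.
- The arm moves only by the tool move_arm, never from a script. Its argument "increments" is a list of rows, each a list of 3 entries, a list of its own where there are three numbers: the shift along the tool's x, y, z in units of 30 mm (1.0 is 30 mm), then the turn, a rotation vector about the tool's x, y, z in units of 120 degrees (1.0 is 120 degrees), then the closure, from 0 (fully open) to 1 (shut). A call has 1 to 20 rows; each row shifts and turns the commanded pose from where the row before left it, along the tool's axes as they then stand; what a row does not reach is not made up. A row lasts 1/12 s, in which the tool goes at most 41.7 mm and 7.16 degrees, less where a joint would pass 70% of its speed; a pose out of reach is approached as far as the arm can. A call with a number of a shift or a turn outside -1 to 1 is refused whole. A call with a gripper value outside its range is refused whole. The fingers move at their own pace and stop on an object; the grip force is fixed at half the most. Time passes only in rows, so rows that do not move let the fingers close. It gives the time, the measured TCP pose, the force, the opening and the grip force at its end, in the units of the state.
- read_state(): the state, without advancing time (a new reading comes with each control period).
- capture(name): name is "side" or "top"; returns a dict with "img" (400x640x3 uint8, red, green, blue), "mtx" (3x3 intrinsics, pixels), "eye" and "rotation" of the camera in the world. Camera axes: x right, y down, z forward; pixel columns grow to the right and rows downward; lengths in m; the calibration is good to about 2 mm. A picture is of the moment at which its call begins. There is no depth.
- hand_in(): hands the job in; it is judged then, once.
Trained networks look in a picture, given as the dict that the camera call returned (one of the last four; its "shot" number tells which), for a name from the list of things; names that differ only in an ending like _2 or _b are one class to them, and where a whole thing is asked for, a point or a joint stands for the part that bears it (a point fixed in the world has none). Each returns a list of dicts, best first, with "confidence" (0 to 1); they miss things now and then, are a little off and sometimes report something else, mostly with a low value. They report only what shows in the picture. A call takes as long as a camera call. They do not tell look-alikes from the thing itself.
- search_frame(picture, label): "extent" ([left, top, right, bottom] as shares, 0 to 1, of the picture: columns of its width, rows of its height, round what is visible of it).
- pinpoint(picture, label): "xy" ([column, row] as shares, 0 to 1, of the picture: columns of its width, rows of its height: a listed point, or the origin of a listed thing).
The state is a dict: "time_s": time; "joint_positions": joint angles; "qvel": joint speeds; "tau": joint torques, N m; "position": TCP position; "tcp_rot": TCP orientation; "force": force on the tool from outside, world axes, zero at the start; "moment": the same for the moment, N m; "opening": opening from 0.0 (shut) to 1.0 (fully open); "grasp_force": force on a finger pad.
Only numpy, scipy, OpenCV 4.12 (cv2) and the standard library are available. Lean on these libraries where they do the work, as an engineer would, in place of code of your own. Each camera call takes 0.05 s, during which the arm holds its last target. There are 200 camera calls.

TASK

The reagent bottles were put back in one another's wells of the bench rack. Move each bottle into the cup whose colour matches its cap (red, blue, green, black), parking a bottle in the empty white cup whenever you need a free spot, and leave all four standing upright, fully down in their cups. Bottles drip: do not stand any of them on the bare bench, and do not tip one over.

Things in the scene. Friction and masses are not known exactly. Their poses are not given: they have to be found in the camera images.
- red_bottle: Small round white plastic reagent bottle with a red screw cap, 33 mm body diameter, 66 mm tall in all, 30 to 70 g. It stands upright in one of the cups. Origin: centre of its underside; z axis: its axis, up. Grip the round body from above, about 38 mm above the underside (shoulder begins near 45 mm), fingers on the two long sides of the rack.
- blue_bottle: Small round white plastic reagent bottle with a blue screw cap, 36 mm body diameter, 74 mm tall in all, 30 to 70 g. It stands upright in one of the cups. Origin: centre of its underside; z axis: its axis, up. Grip the round body from above, about 38 mm above the underside (shoulder begins near 45 mm), fingers on the two long sides of the rack.
- green_bottle: Small round white plastic reagent bottle with a green screw cap, 33 mm body diameter, 66 mm tall in all, 30 to 70 g. It stands upright in one of the cups. Origin: centre of its underside; z axis: its axis, up. Grip the round body from above, about 38 mm above the underside (shoulder begins near 45 mm), fingers on the two long sides of the rack.
- black_bottle: Small round translucent grey plastic reagent bottle with a black screw cap, 33 mm body diameter, 70 mm tall in all, 30 to 70 g. It stands upright in one of the cups. Origin: centre of its underside; z axis: its axis, up. Grip the round body from above, about 38 mm above the underside (shoulder begins near 45 mm), fingers on the two long sides of the rack.
- red_cup: Round red plastic cup with a flared rim: the place of the bottle with the red cap. Fixed in a rack well; 61 mm across the rim (18 mm above the bench), 45 mm across the flat floor (4 mm above its origin, 8 mm above the bench); 10 mm deep, widening upward. Origin: centre of its underside, 4 mm above the bench; x across the rack, y along its row.
- blue_cup: Round blue plastic cup with a flared rim: the place of the bottle with the blue cap. Fixed in a rack well; 61 mm across the rim (18 mm above the bench), 45 mm across the flat floor (4 mm above its origin, 8 mm above the bench); 10 mm deep, widening upward. Origin: centre of its underside, 4 mm above the bench; x across the rack, y along its row.
- green_cup: Round green plastic cup with a flared rim: the place of the bottle with the green cap. Fixed in a rack well; 61 mm across the rim (18 mm above the bench), 45 mm across the flat floor (4 mm above its origin, 8 mm above the bench); 10 mm deep, widening upward. Origin: centre of its underside, 4 mm above the bench; x across the rack, y along its row.
- black_cup: Round black plastic cup with a flared rim: the place of the bottle with the black cap. Fixed in a rack well; 61 mm across the rim (18 mm above the bench), 45 mm across the flat floor (4 mm above its origin, 8 mm above the bench); 10 mm deep, widening upward. Origin: centre of its underside, 4 mm above the bench; x across the rack, y along its row.
- white_cup: Round white plastic cup with a flared rim: the spare place, empty at the start. Fixed in a rack well; 61 mm across the rim (18 mm above the bench), 45 mm across the flat floor (4 mm above its origin, 8 mm above the bench); 10 mm deep, widening upward. Origin: centre of its underside, 4 mm above the bench; x across the rack, y along its row.
- rack: Flat grey bottle rack, fixed on the bench: 78 mm across (x), 342 mm long (y) plus a 19 mm wire handle at each end, 13 mm thick; five wells in one row along y, 66 mm apart, each with a coloured cup. Origin: centre of its underside (z = 0). Beside it lie low things, at least 50 mm from its long sides; vials up to 64 mm tall stand behind it (+x).
Mind the look-alikes: they are no part of the job. What is shaped like the black_bottle but yellow is not meant. Leave any yellow look-alike of the red_bottle alone.

How it is judged:
By the outcome, as a careful person would: the job done as asked, in the order asked, and still so for the second after the job is handed in, with the robot touching nothing.
It also fails if it takes over 104 s, if anything falls off the work surface, if the arm or the gripper's body presses on something with over 40 N, if the wrist force passes 120 N, or if a joint passes its speed limit or range.

## Working session

There is one attempt and no reset: what is moved stays moved. The work goes in short steps, Python scripts to look and compute and a tool call to move; the robot and the scene stay as the last step left them, time stands still between calls to the robot, and variables do not carry over. Pictures are saved under pics/ and viewed, at most 14 in all, crops included, and the job is handed in when it is done.

Besides the shell and the picture viewer there is one more tool, called after ">>>" as name(argument=value, ...) on one line, values as JSON. move_arm: Moves the arm, as the interface text tells. Its arguments: {"type":"object","properties":{"increments":{"type":"array"}},"required":["increments"]}

```bash
mkdir -p pics
cat > h.py <<'E'
from rig import *
import numpy as np, cv2
def ray(p,u,z):
    d=p["rotation"]@np.linalg.inv(p["mtx"])@np.array([u,v:=0,1]) if False else None
def plane(p,uv,z):
    d=np.array(p["rotation"])@np.linalg.inv(np.array(p["mtx"]))@np.array([uv[0],uv[1],1.]);e=np.array(p["eye"])
    return e+d*(z-e[2])/d[2]
def save(p,n): cv2.imwrite("pics/"+n,cv2.cvtColor(p["img"],cv2.COLOR_RGB2BGR))
E
sed -i '/^def ray/,+1d' h.py
python3 - <<'E'
from h import *
s=read_state(); print({k:s[k] for k in("time_s","position","tcp_rot","opening","force")})
try: print(grip_point_offset)
except Exception as e: print(e)
for c in("top","side"):
    p=capture(c); save(p,c+"1.png"); print(c,p["eye"],np.round(p["rotation"],3).tolist())
    for n in["red","blue","green","black","white"]:
        for k in("_cup","_bottle"):
            if n+k=="white_bottle":continue
            z=.004 if k=="_cup" else .008
            for r in pinpoint(p,n+k)[:3]:
                uv=np.array(r["xy"])*[640,400]
                print(n+k,round(r["confidence"],2),uv.round(),plane(p,uv,z).round(4)[:2])
E
```

```text
{'time_s': 0.0, 'position': array([ 0.28053878, -0.55767977,  0.22158411]), 'tcp_rot': array([[ 8.93427200e-01,  4.49207550e-01, -6.44442260e-04],
       [ 4.49207884e-01, -8.93424945e-01,  2.03597431e-03],
       [ 3.38814242e-04, -2.10848337e-03, -9.99997720e-01]]), 'opening': 1.0051950643292409, 'force': array([-0.72466449,  0.01396128, -0.21818143])}
0.0187
top [0.42632603 0.02062406 0.96757221] [[-0.003, -0.994, 0.114], [-1.0, 0.0, -0.029], [0.029, -0.114, -0.993]]
red_cup 0.62 [305. 193.] [0.5624 0.0176]
red_bottle 0.71 [401. 200.] [ 0.5442 -0.2165]
red_bottle 0.66 [354. 167.] [ 0.6249 -0.1034]
blue_cup 0.67 [252. 210.] [0.5198 0.1423]
blue_bottle 0.57 [279. 198.] [0.5487 0.0795]
green_cup 0.83 [353. 171.] [ 0.6166 -0.101 ]
green_bottle 0.76 [304. 189.] [0.5706 0.0179]
green_bottle 0.75 [250. 207.] [0.5266 0.1485]
black_cup 0.66 [278. 199.] [0.5456 0.0814]
black_bottle 0.58 [252. 253.] [0.4184 0.1408]
black_bottle 0.45 [252. 208.] [0.5236 0.1428]
white_cup 0.85 [331. 180.] [ 0.5937 -0.047 ]
side [0.1414504  0.68400245 0.42101473] [[-0.873, -0.226, 0.431], [-0.487, 0.378, -0.788], [0.015, -0.898, -0.44]]
red_cup 0.57 [290. 208.] [0.5691 0.0148]
red_bottle 0.57 [346. 181.] [ 0.5212 -0.1842]
red_bottle 0.55 [299. 184.] [ 0.6148 -0.1026]
blue_cup 0.69 [281. 222.] [0.5527 0.0783]
blue_cup 0.46 [274. 242.] [0.5199 0.1503]
blue_bottle 0.76 [281. 219.] [0.5534 0.0749]
blue_bottle 0.25 [301. 187.] [ 0.6024 -0.0881]
green_cup 0.46 [302. 183.] [ 0.6164 -0.1158]
green_bottle 0.81 [289. 205.] [0.5753 0.0104]
black_cup 0.43 [281. 226.] [0.5431 0.0927]
black_bottle 0.68 [270. 238.] [0.5303 0.1483]
black_bottle 0.68 [321. 258.] [0.4142 0.1562]
white_cup 0.62 [295. 196.] [ 0.5917 -0.0426]
```

Run:
```python
import cv2
a=cv2.imread("pics/top1.png")[110:310,200:450];cv2.imwrite("pics/t1c.png",cv2.resize(a,None,fx=3,fy=3,interpolation=2))
a=cv2.imread("pics/side1.png")[100:300,200:400];cv2.imwrite("pics/s1c.png",cv2.resize(a,None,fx=3,fy=3,interpolation=2))
```

```text
(no output)
```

View pics/t1c.png

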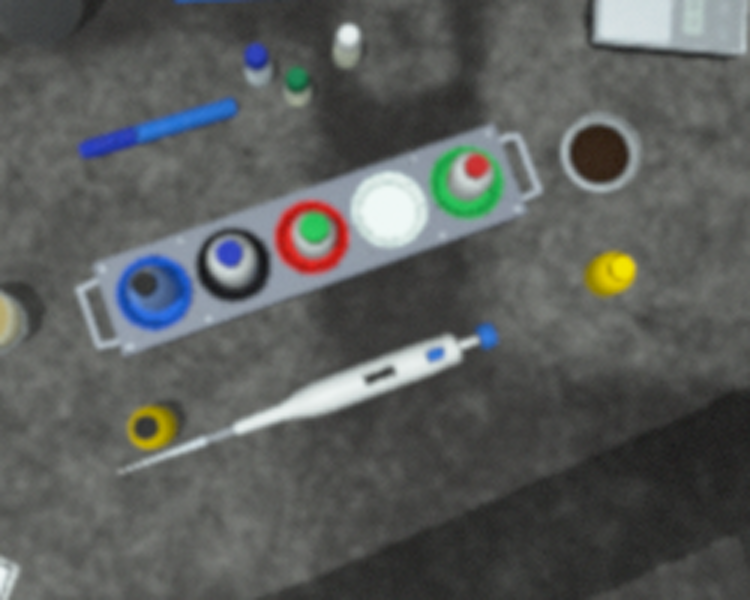

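View pics/s1c.png

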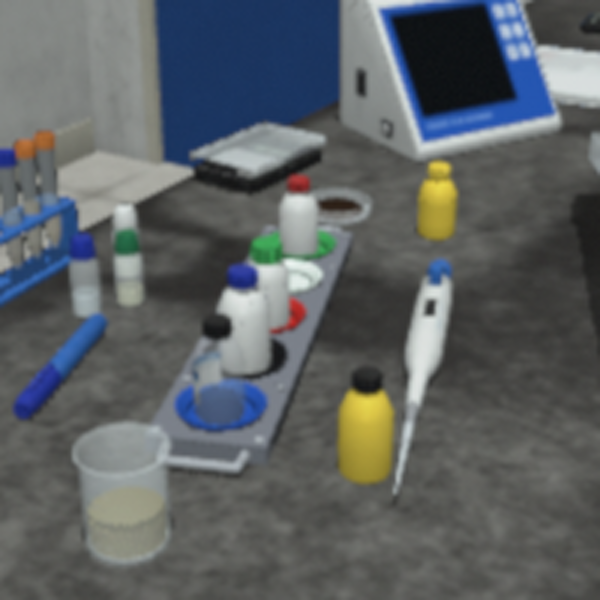

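Layout: going from the +y end, the cups are blue (holding the black bottle), black (blue), red (green), white (empty) and green (red). That is two swaps through the white cup. Yellow bottles stand apart near (610,270) and (152,428) in the top crop. Next I refine the positions by colour.

```bash
cat >> h.py <<'E'
H=dict(red=.066,blue=.074,green=.066,black=.070)
def cups(p):
    """rack line by fitting coloured cup rims (top view), spacing 66 mm; returns centre (white-index origin) & dir"""
    hsv=cv2.cvtColor(p["img"],cv2.COLOR_RGB2HSV); out={}
    approx=dict(blue=(252,207),red=(304,189),green=(354,170),white=(330,180))
    for n,(u,v) in approx.items():
        h,s,val=[hsv[...,i].astype(int) for i in range(3)]
        m={"blue":(abs(h-108)<12)&(s>150)&(val>90),"red":((h<8)|(h>172))&(s>150)&(val>90),"green":(abs(h-68)<15)&(s>120)&(val>80),"white":(s<40)&(val>195)}[n]
        w=np.zeros_like(m);w[v-17:v+18,u-17:u+18]=1
        l,lab,st,_=cv2.connectedComponentsWithStats((m&w).astype(np.uint8))
        k=1+st[1:,4].argmax()
        ys,xs=np.nonzero(lab==k); pts=cv2.convexHull(np.c_[xs,ys].astype(np.float32)); e=cv2.fitEllipse(pts)
        out[n]=plane(p,e[0],.0175)[:2]; print(n,np.round(e[0],1),np.round(e[1],1),out[n].round(4))
    return out
E
python3 - <<'E'
from h import *
p=capture("top"); o=cups(p)
idx=dict(blue=2,red=0,white=-1,green=-2)
A=[];b=[]
k=np.array([idx[n] for n in o]);P=np.array([o[n] for n in o])
f=np.polyfit(k,P,1); print("dir/step",f[0],np.hypot(*f[0]),"ang",np.degrees(np.arctan2(f[0][1],f[0][0])))
c=P.mean(0)-0; d=f[0]/np.hypot(*f[0])
for n,i in dict(blue=2,black=1,red=0,white=-1,green=-2).items(): print(n,(c+d*.066*(i-k.mean())).round(4))
print("res",(P-(c+np.outer(k-k.mean(),d*.066))).round(4).tolist())
from scipy.optimize import least_squares
q=[p,capture("side")]
def uvs(pic,n):
    return [np.array(r["extent"])*[640,400,640,400] for r in search_frame(pic,n+"_bottle")[:3]]
for n in H:
    for pic in q: print(n,[np.round(x,1).tolist() for x in uvs(pic,n)])
E
```

```text
blue [251.  207.2] [23.6 24.3] [0.5254 0.1442]
red [303.5 188.6] [23.1 23.4] [0.5699 0.0201]
green [355.1 170.4] [23.3 23.8] [ 0.6143 -0.1042]
white [329.3 179.4] [25.  25.4] [ 0.5923 -0.0418]
dir/step [-0.02223345  0.06207042] 0.06593226241223137 ang 109.70737930636118
blue [0.5254 0.1444]
black [0.5477 0.0822]
red [0.5699 0.0201]
white [ 0.5922 -0.042 ]
green [ 0.6144 -0.1042]
res [[0.0, -0.0002], [0.0, -0.0], [-0.0002, -0.0], [0.0001, 0.0002]]
red [[394.9, 193.2, 409.0, 210.9], [349.9, 159.0, 365.9, 174.5]]
red [[289.1, 163.3, 306.5, 189.4], [340.9, 157.3, 352.5, 179.6]]
blue [[267.8, 189.7, 284.6, 204.7]]
blue [[273.0, 185.3, 290.3, 225.5]]
green [[295.2, 181.3, 308.8, 193.8]]
green [[283.9, 179.1, 299.4, 207.5]]
black [[243.2, 197.6, 256.6, 211.7], [242.8, 246.9, 261.5, 260.5]]
black [[311.7, 221.1, 328.7, 264.7], [263.3, 203.6, 283.2, 240.7]]
```

>>> move_arm(increments=[[[0, 0, 0], [0, 0, -0.059], 0], [[0, 0, 0], [0, 0, -0.059], 0], [[0, 0, 0], [0, 0, -0.059], 0], [[0, 0, 0], [0, 0, -0.059], 0], [[0, 0, 0], [0, 0, -0.059], 0], [[0, 0, 0], [0, 0, -0.059], 0], [[0, 0, 0], [0, 0, -0.059], 0], [[0, 0, 0], [0, 0, -0.059], 0], [[0, 0, 0], [0, 0, -0.059], 0], [[0, 0, 0], [0, 0, -0.059], 0], [[0, 0, 0], [0, 0, -0.059], 0], [[0, 0, 0], [0, 0, -0.059], 0], [[0, 0, 0], [0, 0, 0], 0]])

```text
time_s: 2.58
position: [0.2807, -0.5584, 0.2225]
tcp_rot: [[-0.371, 0.929, -0.0], [0.929, 0.371, -0.0], [-0.0, -0.0, -1.0]]
force: [-0.0, -0.3, 0.7]
opening: 1.003
grasp_force: 0.0
```

```bash
cat >> h.py <<'E'
D=np.array([-.3373,.9414]); X=np.array([.9414,.3373])
CUP={n:np.array([.5699,.0201])+D*.066*i for n,i in dict(blue=2,black=1,red=0,white=-1,green=-2).items()}
def cap(p,n,cup):
    """bottle axis xy from the cap's mid-height blob in the top picture"""
    hsv=cv2.cvtColor(p["img"],cv2.COLOR_RGB2HSV); h,s,v=[hsv[...,i].astype(int) for i in range(3)]
    z=.008+H[n]-.005
    R=np.array(p["rotation"]);q=R.T@(np.append(CUP[cup],z)-p["eye"]);q=np.array(p["mtx"])@q;q=q[:2]/q[2]
    m={"blue":(abs(h-118)<14)&(s>110),"red":((h<8)|(h>172))&(s>110),"green":(abs(h-68)<15)&(s>110),"black":(v<85)}[n]
    yy,xx=np.mgrid[:400,:640]; m=m&(np.hypot(xx-q[0],yy-q[1])<8)
    _,lab,st,c=cv2.connectedComponentsWithStats(m.astype(np.uint8)); k=1+st[1:,4].argmax()
    xy=plane(p,c[k],z)[:2]; d=xy-CUP[cup]
    print(n,"in",cup,"px",c[k].round(1),st[k],"xy",xy.round(4),"off along D %.1f X %.1f mm"%(1e3*d@D,1e3*d@X)); return xy
def togo(xy,z):
    s=read_state();T=np.array(s["tcp_rot"]);d=np.append(xy,z)-s["position"]
    print("t",round(s["time_s"],2),"pos",np.round(s["position"],4),"f",np.round(s["force"],1),"tool units",(T.T@d/.03).round(3),"open",round(s["opening"],3),"yaw err",round(np.degrees(np.arctan2(T[1,1],T[0,1])-np.arctan2(X[1],X[0])),2))
E
python3 - <<'E'
from h import *
p=capture("top")
for n,c in dict(red="green",blue="black",green="red",black="blue").items(): xy=cap(p,n,c); 
xy=cap(p,"green","red"); togo(xy,.15)
E
```

```text
red in green px [358.5 164.9] [355 162   8   7  41] xy [ 0.6169 -0.1054] off along D -2.0 X 1.9 mm
blue in black px [276.  193.9] [272 190   9   9  54] xy [0.549  0.0813] off along D -1.3 X 0.9 mm
green in red px [304.3 185.5] [300 181  10  10  72] xy [0.5692 0.0182] off along D -1.6 X -1.3 mm
black in blue px [247.9 204. ] [244 201   8   7  40] xy [0.5267 0.144 ] off along D -0.7 X 1.1 mm
green in red px [304.3 185.5] [300 181  10  10  72] xy [0.5692 0.0182] off along D -1.6 X -1.3 mm
t 2.63 pos [ 0.2807 -0.5584  0.2225] f [-0.5 -0.7  0.4] tool units [14.356 15.991  2.419] open 0.999 yaw err 1.79
```

View pics/top1.png

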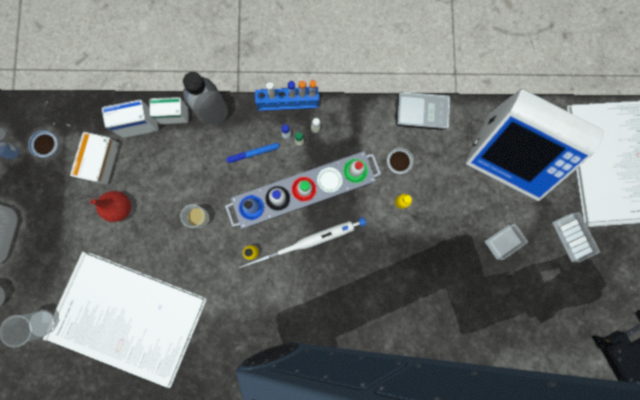

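View pics/side1.png

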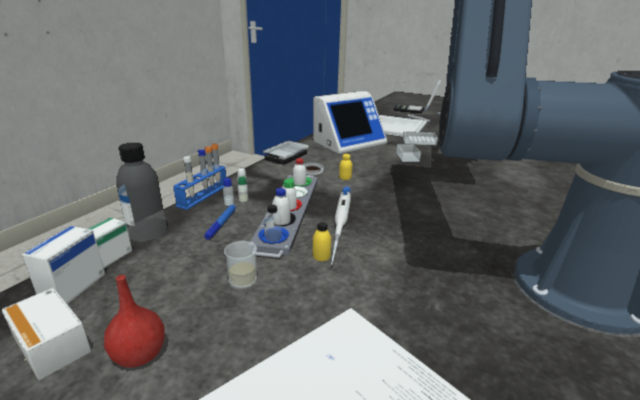

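Top picture: the screen device (470-600, 90-200) stands near the start pose, so I go +y first and then diagonally, staying high. The route is otherwise clear.

>>> move_arm(increments=[[[0.9, 0.4, 0], [0, 0, 0], 0], [[0.9, 0.4, 0], [0, 0, 0], 0], [[0.9, 0.4, 0], [0, 0, 0], 0], [[0.9, 0.4, 0], [0, 0, 0], 0], [[0.9, 0.4, 0], [0, 0, 0], 0], [[0.9, 0.4, 0], [0, 0, 0], 0], [[0.64, 0.97, 0], [0, 0, 0], 0], [[0.64, 0.97, 0], [0, 0, 0], 0], [[0.64, 0.97, 0], [0, 0, 0], 0], [[0.64, 0.97, 0], [0, 0, 0], 0], [[0.64, 0.97, 0], [0, 0, 0], 0], [[0.64, 0.97, 0], [0, 0, 0], 0], [[0.64, 0.97, 0], [0, 0, 0], 0], [[0.64, 0.97, 0], [0, 0, 0], 0], [[0.64, 0.97, 0], [0, 0, 0], 0], [[0.64, 0.97, 0], [0, 0, 0], 0], [[0.64, 0.97, 0], [0, 0, 0], 0], [[0.64, 0.97, 0], [0, 0, 0], 0], [[0.64, 0.97, 0], [0, 0, 0], 0], [[0.64, 0.97, 0], [0, 0, 0], 0]])

```text
time_s: 4.3
position: [0.5682, 0.0206, 0.2227]
tcp_rot: [[-0.366, 0.931, 0.0], [0.931, 0.366, -0.0], [-0.0, 0.0, -1.0]]
force: [0.3, -0.7, 0.5]
opening: 0.997
grasp_force: 0.0
```

>>> move_arm(increments=[[[0, 0, 0.5], [0, 0, 0.015], 0], [[0, 0, 0.5], [0, 0, 0], 0], [[0, 0, 0], [0, 0, 0], 0], [[0, 0, 0], [0, 0, 0], 0]])

```text
time_s: 4.63
position: [0.5667, 0.0191, 0.1919]
tcp_rot: [[-0.338, 0.941, -0.002], [0.941, 0.338, 0.0], [0.001, -0.002, -1.0]]
force: [-0.3, 0.4, 0.3]
opening: 1.0
grasp_force: 0.0
```

Run:
```python
from h import *
togo(np.array([.5692,.0182]),.027)
```

```text
t 4.63 pos [0.5667 0.0191 0.1919] f [-0.3  0.4  0.3] tool units [-0.064  0.078  5.497] open 1.0 yaw err 0.04
```

>>> move_arm(increments=[[[-0.06, 0.08, 0.5], [0, 0, 0], 0], [[0, 0, 0.6], [0, 0, 0], 0], [[0, 0, 0.6], [0, 0, 0], 0], [[0, 0, 0.6], [0, 0, 0], 0], [[0, 0, 0.6], [0, 0, 0], 0], [[0, 0, 0.6], [0, 0, 0], 0], [[0, 0, 0.6], [0, 0, 0], 0], [[0, 0, 0.5], [0, 0, 0], 0], [[0, 0, 0.5], [0, 0, 0], 0], [[0, 0, 0.4], [0, 0, 0], 0], [[0, 0, 0], [0, 0, 0], 0], [[0, 0, 0], [0, 0, 0], 0.3]])

```text
time_s: 5.63
position: [0.5704, 0.0176, 0.0277]
tcp_rot: [[-0.338, 0.941, -0.0], [0.941, 0.338, 0.0], [0.0, -0.0, -1.0]]
force: [0.1, -0.1, 0.7]
opening: 0.975
grasp_force: 0.0
```

Run:
```python
from h import *
togo(np.array([.5692,.0182]),.027)
p=capture("side"); a=p["img"][120:280,220:380][...,::-1]; cv2.imwrite("pics/g1.png",cv2.resize(a,None,fx=3,fy=3,interpolation=2))
```

```text
t 5.63 pos [0.5704 0.0176 0.0277] f [ 0.1 -0.1  0.7] tool units [ 0.032 -0.032  0.024] open 0.975 yaw err 0.07
```

View pics/g1.png

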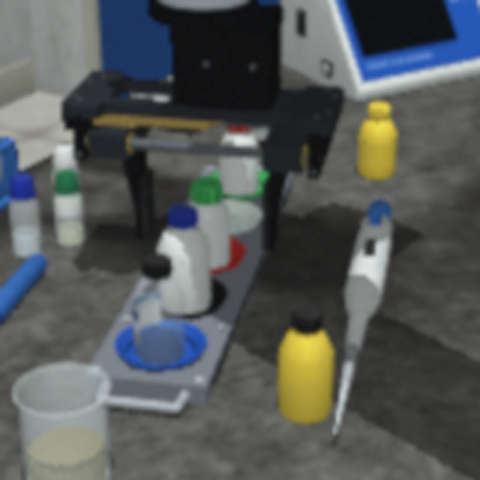

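The fingers straddle the green-capped bottle (crop ~(207,190)) with the cups clear. Closing and lifting.

>>> move_arm(increments=[[[0, 0, 0], [0, 0, 0], 0.6], [[0, 0, 0], [0, 0, 0], 0.8], [[0, 0, 0], [0, 0, 0], 1], [[0, 0, 0], [0, 0, 0], 1], [[0, 0, 0], [0, 0, 0], 1], [[0, 0, 0], [0, 0, 0], 1], [[0, 0, 0], [0, 0, 0], 1], [[0, 0, 0], [0, 0, 0], 1], [[0, 0, 0], [0, 0, 0], 1], [[0, 0, 0], [0, 0, 0], 1], [[0, 0, 0], [0, 0, 0], 1], [[0, 0, 0], [0, 0, 0], 1]])

```text
time_s: 6.68
position: [0.5703, 0.018, 0.0276]
tcp_rot: [[-0.34, 0.941, 0.0], [0.941, 0.34, 0.0], [0.0, 0.0, -1.0]]
force: [0.5, 0.5, 0.9]
opening: 0.368
grasp_force: 30.0
```

>>> move_arm(increments=[[[0, 0, -0.2], [0, 0, 0], 1], [[0, 0, -0.4], [0, 0, 0], 1], [[0, 0, -0.5], [0, 0, 0], 1], [[0, 0, -0.5], [0, 0, 0], 1], [[0, 0, -0.5], [0, 0, 0], 1], [[0, 0, -0.5], [0, 0, 0], 1], [[0, 0, -0.5], [0, 0, 0], 1], [[0, 0, -0.2], [0, 0, 0], 1], [[-0.4, 0, 0], [0, 0, 0], 1], [[-0.6, 0, 0], [0, 0, 0], 1], [[-0.6, 0, 0], [0, 0, 0], 1], [[-0.4, 0, 0], [0, 0, 0], 1], [[-0.2, 0, 0], [0, 0, 0], 1], [[0, 0, 0], [0, 0, 0], 1], [[0, 0, 0], [0, 0, 0], 1]])

```text
time_s: 7.93
position: [0.5921, -0.0441, 0.126]
tcp_rot: [[-0.339, 0.941, -0.001], [0.941, 0.339, 0.001], [0.001, -0.001, -1.0]]
force: [0.2, 0.1, -0.4]
opening: 0.375
grasp_force: 30.0
```

Run:
```python
from h import *
togo(CUP["white"],.027)
p=capture("side"); a=p["img"][100:260,220:380][...,::-1]; cv2.imwrite("pics/g2.png",cv2.resize(a,None,fx=3,fy=3,interpolation=2))
```

```text
t 7.93 pos [ 0.5921 -0.0441  0.126 ] f [ 0.2  0.1 -0.4] tool units [0.062 0.028 3.3  ] open 0.375 yaw err 0.08
```

View pics/g2.png

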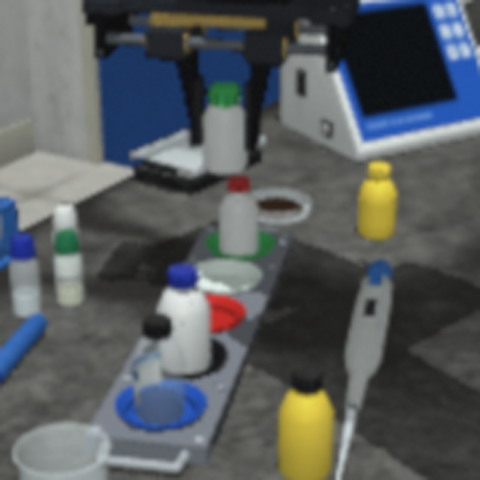

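Green bottle is held upright above the white cup (crop (225,130)). Lowering and releasing.

>>> move_arm(increments=[[[0.03, 0.03, 0.3], [0, 0, 0], 1], [[0, 0, 0.5], [0, 0, 0], 1], [[0, 0, 0.5], [0, 0, 0], 1], [[0, 0, 0.5], [0, 0, 0], 1], [[0, 0, 0.5], [0, 0, 0], 1], [[0, 0, 0.4], [0, 0, 0], 1], [[0, 0, 0.3], [0, 0, 0], 1], [[0, 0, 0.15], [0, 0, 0], 1], [[0, 0, 0.1], [0, 0, 0], 1], [[0, 0, 0.02], [0, 0, 0], 1], [[0, 0, 0], [0, 0, 0], 1], [[0, 0, 0], [0, 0, 0], 1]])

```text
time_s: 8.98
position: [0.5938, -0.0431, 0.0291]
tcp_rot: [[-0.34, 0.941, 0.001], [0.941, 0.34, -0.0], [-0.001, 0.001, -1.0]]
force: [0.3, 0.6, -0.0]
opening: 0.369
grasp_force: 30.0
```

>>> move_arm(increments=[[[0, 0, 0], [0, 0, 0], 0.55], [[0, 0, 0], [0, 0, 0], 0.5], [[0, 0, 0], [0, 0, 0], 0.4], [[0, 0, 0], [0, 0, 0], 0.3], [[0, 0, 0], [0, 0, 0], 0.2], [[0, 0, 0], [0, 0, 0], 0.1], [[0, 0, 0], [0, 0, 0], 0.1], [[0, 0, -0.3], [0, 0, 0], 0.1], [[0, 0, -0.5], [0, 0, 0], 0.1], [[0, 0, -0.5], [0, 0, 0], 0.1], [[0, 0, -0.5], [0, 0, 0], 0.1], [[0, 0, -0.5], [0, 0, 0], 0.1], [[0, 0, -0.5], [0, 0, 0], 0.1], [[0, 0, -0.4], [0, 0, 0], 0.1], [[-0.6, 0, 0], [0, 0, 0], 0.1], [[-0.8, 0.03, 0], [0, 0, 0], 0.1], [[-0.6, 0.03, 0], [0, 0, 0], 0.1], [[-0.27, 0, 0], [0, 0, 0], 0.1], [[0, 0, 0], [0, 0, 0], 0.1], [[0, 0, 0], [0, 0, 0], 0.1]])

```text
time_s: 10.65
position: [0.6174, -0.1068, 0.1237]
tcp_rot: [[-0.338, 0.941, -0.002], [0.941, 0.338, 0.001], [0.002, -0.001, -1.0]]
force: [-0.9, 0.2, -0.5]
opening: 0.896
grasp_force: 0.0
```

Run:
```python
from h import *
togo(np.array([.6169,-.1054]),.027)
p=capture("side"); a=p["img"][100:260,220:380][...,::-1]; cv2.imwrite("pics/g3.png",cv2.resize(a,None,fx=3,fy=3,interpolation=2))
```

```text
t 10.65 pos [ 0.6174 -0.1068  0.1237] f [-0.9  0.2 -0.5] tool units [4.300e-02 3.000e-03 3.224e+00] open 0.896 yaw err 0.04
```

View pics/g3.png

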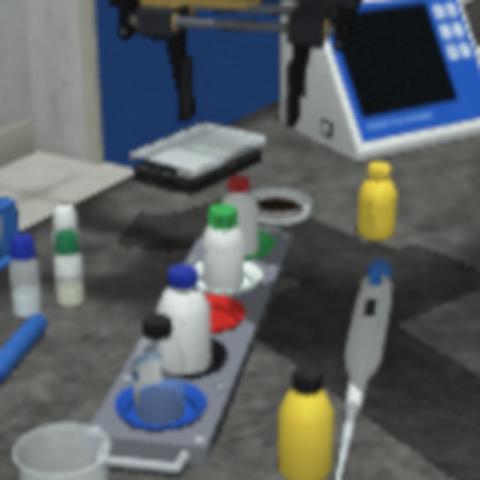

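Green now stands upright in the white cup (crop (222,250)). Picking red.

>>> move_arm(increments=[[[0.02, 0, 0.4], [0, 0, 0], 0.1], [[0, 0, 0.5], [0, 0, 0], 0.1], [[0, 0, 0.5], [0, 0, 0], 0.1], [[0, 0, 0.5], [0, 0, 0], 0.1], [[0, 0, 0.5], [0, 0, 0], 0.1], [[0, 0, 0.5], [0, 0, 0], 0.1], [[0, 0, 0.3], [0, 0, 0], 0.1], [[0, 0, 0], [0, 0, 0], 0.4], [[0, 0, 0], [0, 0, 0], 0.6], [[0, 0, 0], [0, 0, 0], 0.8], [[0, 0, 0], [0, 0, 0], 1], [[0, 0, 0], [0, 0, 0], 1], [[0, 0, 0], [0, 0, 0], 1], [[0, 0, 0], [0, 0, 0], 1], [[0, 0, 0], [0, 0, 0], 1], [[0, 0, 0], [0, 0, 0], 1], [[0, 0, 0], [0, 0, 0], 1], [[0, 0, 0], [0, 0, 0], 1], [[0, 0, 0], [0, 0, 0], 1], [[0, 0, 0], [0, 0, 0], 1]])

```text
time_s: 12.37
position: [0.618, -0.1059, 0.0288]
tcp_rot: [[-0.34, 0.941, 0.0], [0.941, 0.34, -0.0], [-0.0, 0.0, -1.0]]
force: [-1.2, 0.3, 4.0]
opening: 0.374
grasp_force: 30.0
```

>>> move_arm(increments=[[[0, 0, -0.2], [0, 0, 0], 1], [[0, 0, -0.4], [0, 0, 0], 1], [[0, 0, -0.5], [0, 0, 0], 1], [[0, 0, -0.5], [0, 0, 0], 1], [[0, 0, -0.5], [0, 0, 0], 1], [[0, 0, -0.5], [0, 0, 0], 1], [[0, 0, -0.5], [0, 0, 0], 1], [[0, 0, -0.3], [0, 0, 0], 1], [[0.3, 0, 0], [0, 0, 0], 1], [[0.5, 0, 0], [0, 0, 0], 1], [[0.7, -0.03, 0], [0, 0, 0], 1], [[0.7, -0.03, 0], [0, 0, 0], 1], [[0.7, 0, 0], [0, 0, 0], 1], [[0.7, 0, 0], [0, 0, 0], 1], [[0.5, 0, 0], [0, 0, 0], 1], [[0.3, 0, 0], [0, 0, 0], 1], [[0, 0, 0], [0, 0, 0], 1], [[0, 0, 0], [0, 0, 0], 1]])

```text
time_s: 13.87
position: [0.5713, 0.0181, 0.1302]
tcp_rot: [[-0.341, 0.94, -0.0], [0.94, 0.341, -0.0], [-0.0, -0.0, -1.0]]
force: [0.0, -0.2, -0.7]
opening: 0.372
grasp_force: 30.0
```

Run:
```python
from h import *
togo(CUP["red"],.028)
```

```text
t 13.87 pos [0.5713 0.0181 0.1302] f [ 0.  -0.2 -0.7] tool units [ 0.078 -0.019  3.407] open 0.372 yaw err 0.21
```

>>> move_arm(increments=[[[0.06, -0.02, 0.3], [0, 0, 0], 1], [[0, 0, 0.5], [0, 0, 0], 1], [[0, 0, 0.5], [0, 0, 0], 1], [[0, 0, 0.5], [0, 0, 0], 1], [[0, 0, 0.5], [0, 0, 0], 1], [[0, 0, 0.4], [0, 0, 0], 1], [[0, 0, 0.3], [0, 0, 0], 1], [[0, 0, 0.2], [0, 0, 0], 1], [[0, 0, 0.1], [0, 0, 0], 1], [[0, 0, 0.08], [0, 0, 0], 1], [[0, 0, 0], [0, 0, 0], 1], [[0, 0, 0], [0, 0, 0], 1]])

```text
time_s: 14.87
position: [0.5706, 0.0192, 0.0296]
tcp_rot: [[-0.34, 0.941, 0.001], [0.941, 0.34, -0.0], [-0.001, 0.001, -1.0]]
force: [-0.1, -0.1, 0.3]
opening: 0.37
grasp_force: 30.0
```

>>> move_arm(increments=[[[0, 0, 0], [0, 0, 0], 0.55], [[0, 0, 0], [0, 0, 0], 0.5], [[0, 0, 0], [0, 0, 0], 0.4], [[0, 0, 0], [0, 0, 0], 0.3], [[0, 0, 0], [0, 0, 0], 0.2], [[0, 0, 0], [0, 0, 0], 0.1], [[0, 0, 0], [0, 0, 0], 0.1], [[0, 0, -0.3], [0, 0, 0], 0.1], [[0, 0, -0.5], [0, 0, 0], 0.1], [[0, 0, -0.5], [0, 0, 0], 0.1], [[0, 0, -0.5], [0, 0, 0], 0.1], [[0, 0, -0.5], [0, 0, 0], 0.1], [[0, 0, -0.5], [0, 0, 0], 0.1], [[0, 0, -0.4], [0, 0, 0], 0.1], [[-0.6, 0, 0], [0, 0, 0], 0.1], [[-0.7, 0, 0], [0, 0, 0], 0.1], [[-0.6, 0, 0], [0, 0, 0], 0.1], [[-0.3, 0, 0], [0, 0, 0], 0.1], [[0, 0, 0], [0, 0, 0], 0.1], [[0, 0, 0], [0, 0, 0], 0.1]])

```text
time_s: 16.53
position: [0.5921, -0.0428, 0.1252]
tcp_rot: [[-0.338, 0.941, -0.001], [0.941, 0.338, 0.001], [0.001, -0.0, -1.0]]
force: [-0.2, 1.2, 0.4]
opening: 0.899
grasp_force: 0.0
```

Run:
```python
from h import *
togo(np.array([.5930,-.0437]),.028)
p=capture("side"); a=p["img"][100:260,220:380][...,::-1]; cv2.imwrite("pics/g4.png",cv2.resize(a,None,fx=3,fy=3,interpolation=2))
```

```text
t 16.53 pos [ 0.5921 -0.0428  0.1252] f [-0.2  1.2  0.4] tool units [-0.041  0.017  3.239] open 0.899 yaw err 0.07
```

View pics/g4.png

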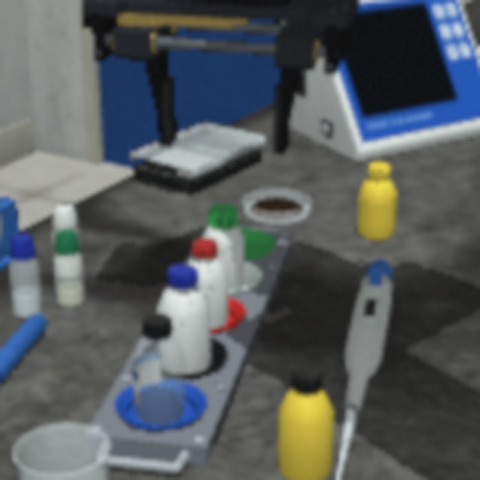

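Red stands in the red cup (crop (205,285)), with green still in white. Moving green to the green cup.

>>> move_arm(increments=[[[-0.03, 0.01, 0.4], [0, 0, 0], 0.1], [[0, 0, 0.5], [0, 0, 0], 0.1], [[0, 0, 0.5], [0, 0, 0], 0.1], [[0, 0, 0.5], [0, 0, 0], 0.1], [[0, 0, 0.5], [0, 0, 0], 0.1], [[0, 0, 0.5], [0, 0, 0], 0.1], [[0, 0, 0.32], [0, 0, 0], 0.1], [[0, 0, 0], [0, 0, 0], 0.4], [[0, 0, 0], [0, 0, 0], 0.6], [[0, 0, 0], [0, 0, 0], 0.8], [[0, 0, 0], [0, 0, 0], 1], [[0, 0, 0], [0, 0, 0], 1], [[0, 0, 0], [0, 0, 0], 1], [[0, 0, 0], [0, 0, 0], 1], [[0, 0, 0], [0, 0, 0], 1], [[0, 0, 0], [0, 0, 0], 1], [[0, 0, 0], [0, 0, 0], 1], [[0, 0, 0], [0, 0, 0], 1], [[0, 0, 0], [0, 0, 0], 1], [[0, 0, 0], [0, 0, 0], 1]])

```text
time_s: 18.25
position: [0.5934, -0.0436, 0.0288]
tcp_rot: [[-0.34, 0.941, 0.001], [0.941, 0.34, -0.0], [-0.0, 0.0, -1.0]]
force: [-0.1, 0.0, 4.6]
opening: 0.371
grasp_force: 30.0
```

>>> move_arm(increments=[[[0, 0, -0.2], [0, 0, 0], 1], [[0, 0, -0.4], [0, 0, 0], 1], [[0, 0, -0.5], [0, 0, 0], 1], [[0, 0, -0.5], [0, 0, 0], 1], [[0, 0, -0.5], [0, 0, 0], 1], [[0, 0, -0.5], [0, 0, 0], 1], [[0, 0, -0.5], [0, 0, 0], 1], [[0, 0, -0.3], [0, 0, 0], 1], [[-0.4, 0, 0], [0, 0, 0], 1], [[-0.6, 0, 0], [0, 0, 0], 1], [[-0.6, 0, 0], [0, 0, 0], 1], [[-0.4, 0, 0], [0, 0, 0], 1], [[-0.2, 0, 0], [0, 0, 0], 1], [[0, 0, 0], [0, 0, 0], 1], [[0, 0, 0], [0, 0, 0], 1]])

```text
time_s: 19.5
position: [0.615, -0.1062, 0.1295]
tcp_rot: [[-0.338, 0.941, -0.002], [0.941, 0.338, 0.001], [0.002, -0.001, -1.0]]
force: [-0.4, -0.6, -0.4]
opening: 0.374
grasp_force: 30.0
```

Run:
```python
from h import *
togo(CUP["green"],.028)
```

```text
t 19.5 pos [ 0.615  -0.1062  0.1295] f [-0.4 -0.6 -0.4] tool units [0.066 0.009 3.385] open 0.374 yaw err 0.05
```

>>> move_arm(increments=[[[0.03, 0.01, 0.3], [0, 0, 0], 1], [[0, 0, 0.5], [0, 0, 0], 1], [[0, 0, 0.5], [0, 0, 0], 1], [[0, 0, 0.5], [0, 0, 0], 1], [[0, 0, 0.5], [0, 0, 0], 1], [[0, 0, 0.4], [0, 0, 0], 1], [[0, 0, 0.3], [0, 0, 0], 1], [[0, 0, 0.2], [0, 0, 0], 1], [[0, 0, 0.1], [0, 0, 0], 1], [[0, 0, 0.08], [0, 0, 0], 1], [[0, 0, 0], [0, 0, 0], 1], [[0, 0, 0], [0, 0, 0], 1]])

```text
time_s: 20.5
position: [0.616, -0.1049, 0.0296]
tcp_rot: [[-0.34, 0.941, 0.001], [0.941, 0.34, -0.0], [-0.001, 0.001, -1.0]]
force: [0.2, -0.2, 0.0]
opening: 0.372
grasp_force: 30.0
```

>>> move_arm(increments=[[[0, 0, 0], [0, 0, 0], 0.55], [[0, 0, 0], [0, 0, 0], 0.5], [[0, 0, 0], [0, 0, 0], 0.4], [[0, 0, 0], [0, 0, 0], 0.3], [[0, 0, 0], [0, 0, 0], 0.2], [[0, 0, 0], [0, 0, 0], 0.1], [[0, 0, 0], [0, 0, 0], 0.1], [[0, 0, -0.3], [0, 0, 0], 0.1], [[0, 0, -0.5], [0, 0, 0], 0.1], [[0, 0, -0.5], [0, 0, 0], 0.1], [[0, 0, -0.5], [0, 0, 0], 0.1], [[0, 0, -0.5], [0, 0, 0], 0.1], [[0, 0, -0.5], [0, 0, 0], 0.1], [[0, 0, -0.5], [0, 0, 0], 0.1]])

```text
time_s: 21.67
position: [0.6155, -0.1047, 0.1295]
tcp_rot: [[-0.34, 0.941, 0.0], [0.941, 0.34, -0.0], [-0.0, 0.0, -1.0]]
force: [0.6, 0.1, 0.2]
opening: 0.897
grasp_force: 0.0
```

>>> move_arm(increments=[[[0.4, 0, 0], [0, 0, 0], 0.1], [[0.7, 0, 0], [0, 0, 0], 0.1], [[0.9, 0, 0], [0, 0, 0], 0.1], [[0.9, 0, 0], [0, 0, 0], 0.1], [[0.9, 0, 0], [0, 0, 0], 0.1], [[0.9, 0, 0], [0, 0, 0], 0.1], [[0.9, 0, 0], [0, 0, 0], 0.1], [[0.6, 0, 0], [0, 0, 0], 0.1], [[0.4, 0, 0], [0, 0, 0], 0.1], [[0, 0, 0], [0, 0, 0], 0.1], [[0, 0, 0], [0, 0, 0], 0.1]])

```text
time_s: 22.58
position: [0.5481, 0.082, 0.1279]
tcp_rot: [[-0.341, 0.94, 0.0], [0.94, 0.341, -0.0], [-0.0, -0.0, -1.0]]
force: [0.4, -1.0, -0.2]
opening: 0.898
grasp_force: 0.0
```

Run:
```python
from h import *
togo(np.array([.5490,.0813]),.028)
p=capture("side"); a=p["img"][100:260,220:380][...,::-1]; cv2.imwrite("pics/g5.png",cv2.resize(a,None,fx=3,fy=3,interpolation=2))
```

```text
t 22.58 pos [0.5481 0.082  0.1279] f [ 0.4 -1.  -0.2] tool units [-0.029  0.021  3.332] open 0.898 yaw err 0.23
```

View pics/g5.png

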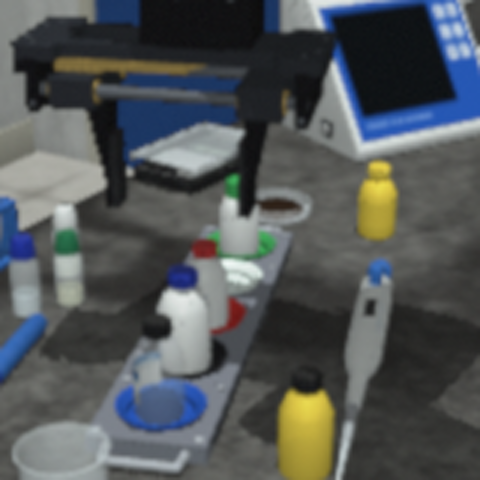

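Green is in the green cup (crop (240,220)) and red in red. Now blue goes to white.

>>> move_arm(increments=[[[-0.02, 0.02, 0.4], [0, 0, 0], 0.1], [[0, 0, 0.5], [0, 0, 0], 0.1], [[0, 0, 0.5], [0, 0, 0], 0.1], [[0, 0, 0.5], [0, 0, 0], 0.1], [[0, 0, 0.5], [0, 0, 0], 0.1], [[0, 0, 0.5], [0, 0, 0], 0.1], [[0, 0, 0.43], [0, 0, 0], 0.1], [[0, 0, 0], [0, 0, 0], 0.4], [[0, 0, 0], [0, 0, 0], 0.6], [[0, 0, 0], [0, 0, 0], 0.8], [[0, 0, 0], [0, 0, 0], 1], [[0, 0, 0], [0, 0, 0], 1], [[0, 0, 0], [0, 0, 0], 1], [[0, 0, 0], [0, 0, 0], 1], [[0, 0, 0], [0, 0, 0], 1], [[0, 0, 0], [0, 0, 0], 1], [[0, 0, 0], [0, 0, 0], 1], [[0, 0, 0], [0, 0, 0], 1], [[0, 0, 0], [0, 0, 0], 1], [[0, 0, 0], [0, 0, 0], 1]])

```text
time_s: 24.3
position: [0.5493, 0.0812, 0.0286]
tcp_rot: [[-0.34, 0.941, 0.001], [0.941, 0.34, 0.0], [-0.0, 0.001, -1.0]]
force: [-1.0, 0.7, 6.1]
opening: 0.409
grasp_force: 30.0
```

>>> move_arm(increments=[[[0, 0, -0.2], [0, 0, 0], 1], [[0, 0, -0.4], [0, 0, 0], 1], [[0, 0, -0.5], [0, 0, 0], 1], [[0, 0, -0.5], [0, 0, 0], 1], [[0, 0, -0.5], [0, 0, 0], 1], [[0, 0, -0.5], [0, 0, 0], 1], [[0, 0, -0.5], [0, 0, 0], 1], [[0, 0, -0.3], [0, 0, 0], 1], [[-0.3, 0, 0], [0, 0, 0], 1], [[-0.5, 0, 0], [0, 0, 0], 1], [[-0.7, 0, 0], [0, 0, 0], 1], [[-0.7, 0, 0], [0, 0, 0], 1], [[-0.7, 0, 0], [0, 0, 0], 1], [[-0.7, 0, 0], [0, 0, 0], 1], [[-0.5, 0, 0], [0, 0, 0], 1], [[-0.3, 0, 0], [0, 0, 0], 1], [[0, 0, 0], [0, 0, 0], 1], [[0, 0, 0], [0, 0, 0], 1]])

```text
time_s: 25.8
position: [0.5934, -0.0433, 0.1296]
tcp_rot: [[-0.338, 0.941, -0.001], [0.941, 0.338, 0.001], [0.001, -0.001, -1.0]]
force: [-0.0, -0.3, -0.8]
opening: 0.406
grasp_force: 30.0
```

Run:
```python
from h import *
togo(CUP["white"],.028)
```

```text
t 25.8 pos [ 0.5934 -0.0433  0.1296] f [-0.  -0.3 -0.8] tool units [ 0.048 -0.02   3.385] open 0.406 yaw err 0.06
```

>>> move_arm(increments=[[[0.04, -0.02, 0.3], [0, 0, 0], 1], [[0, 0, 0.5], [0, 0, 0], 1], [[0, 0, 0.5], [0, 0, 0], 1], [[0, 0, 0.5], [0, 0, 0], 1], [[0, 0, 0.5], [0, 0, 0], 1], [[0, 0, 0.4], [0, 0, 0], 1], [[0, 0, 0.3], [0, 0, 0], 1], [[0, 0, 0.2], [0, 0, 0], 1], [[0, 0, 0.1], [0, 0, 0], 1], [[0, 0, 0.08], [0, 0, 0], 1], [[0, 0, 0], [0, 0, 0], 1], [[0, 0, 0], [0, 0, 0], 1]])

```text
time_s: 26.8
position: [0.5934, -0.0422, 0.0293]
tcp_rot: [[-0.339, 0.941, 0.001], [0.941, 0.339, -0.0], [-0.001, 0.001, -1.0]]
force: [0.3, 0.2, -0.7]
opening: 0.408
grasp_force: 30.0
```

>>> move_arm(increments=[[[0, 0, 0], [0, 0, 0], 0.53], [[0, 0, 0], [0, 0, 0], 0.45], [[0, 0, 0], [0, 0, 0], 0.4], [[0, 0, 0], [0, 0, 0], 0.3], [[0, 0, 0], [0, 0, 0], 0.2], [[0, 0, 0], [0, 0, 0], 0.1], [[0, 0, 0], [0, 0, 0], 0.1], [[0, 0, -0.3], [0, 0, 0], 0.1], [[0, 0, -0.5], [0, 0, 0], 0.1], [[0, 0, -0.5], [0, 0, 0], 0.1], [[0, 0, -0.5], [0, 0, 0], 0.1], [[0, 0, -0.5], [0, 0, 0], 0.1], [[0, 0, -0.5], [0, 0, 0], 0.1], [[0, 0, -0.5], [0, 0, 0], 0.1]])

```text
time_s: 27.97
position: [0.5928, -0.042, 0.1292]
tcp_rot: [[-0.34, 0.941, 0.0], [0.941, 0.34, -0.0], [-0.0, 0.0, -1.0]]
force: [0.2, 0.8, -0.7]
opening: 0.901
grasp_force: 0.0
```

>>> move_arm(increments=[[[0.4, 0, 0], [0, 0, 0], 0.1], [[0.7, 0, 0], [0, 0, 0], 0.1], [[0.9, 0, 0], [0, 0, 0], 0.1], [[0.9, 0, 0], [0, 0, 0], 0.1], [[0.9, 0, 0], [0, 0, 0], 0.1], [[0.9, 0, 0], [0, 0, 0], 0.1], [[0.9, 0, 0], [0, 0, 0], 0.1], [[0.6, 0, 0], [0, 0, 0], 0.1], [[0.4, 0, 0], [0, 0, 0], 0.1], [[0, 0, 0], [0, 0, 0], 0.1], [[0, 0, 0], [0, 0, 0], 0.1]])

```text
time_s: 28.88
position: [0.5254, 0.1446, 0.1276]
tcp_rot: [[-0.341, 0.94, -0.0], [0.94, 0.341, -0.0], [-0.0, -0.0, -1.0]]
force: [0.3, -0.4, -0.2]
opening: 0.9
grasp_force: 0.0
```

Run:
```python
from h import *
togo(np.array([.5267,.144]),.028)
p=capture("side"); a=p["img"][100:260,220:380][...,::-1]; cv2.imwrite("pics/g6.png",cv2.resize(a,None,fx=3,fy=3,interpolation=2))
```

```text
t 28.88 pos [0.5254 0.1446 0.1276] f [ 0.3 -0.4 -0.2] tool units [-0.033  0.037  3.319] open 0.9 yaw err 0.23
```

View pics/g6.png

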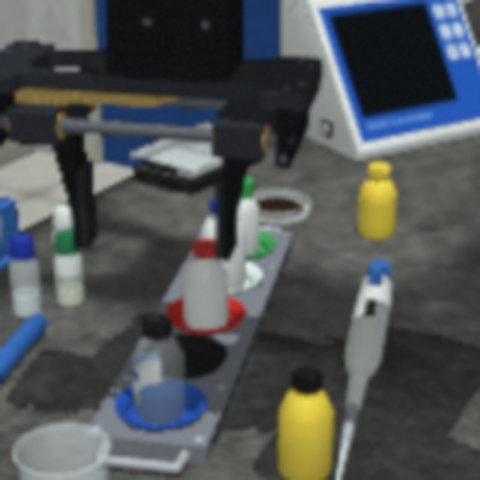

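Blue is parked in white (partly hidden behind red), and the black cup is free at crop (205,355). Moving black to the black cup.

>>> move_arm(increments=[[[-0.03, 0.02, 0.4], [0, 0, 0], 0.1], [[0, 0, 0.5], [0, 0, 0], 0.1], [[0, 0, 0.5], [0, 0, 0], 0.1], [[0, 0, 0.5], [0, 0, 0], 0.1], [[0, 0, 0.5], [0, 0, 0], 0.1], [[0, 0, 0.5], [0, 0, 0], 0.1], [[0, 0, 0.43], [0, 0, 0], 0.1], [[0, 0, 0], [0, 0, 0], 0.4], [[0, 0, 0], [0, 0, 0], 0.6], [[0, 0, 0], [0, 0, 0], 0.8], [[0, 0, 0], [0, 0, 0], 1], [[0, 0, 0], [0, 0, 0], 1], [[0, 0, 0], [0, 0, 0], 1], [[0, 0, 0], [0, 0, 0], 1], [[0, 0, 0], [0, 0, 0], 1], [[0, 0, 0], [0, 0, 0], 1], [[0, 0, 0], [0, 0, 0], 1], [[0, 0, 0], [0, 0, 0], 1], [[0, 0, 0], [0, 0, 0], 1], [[0, 0, 0], [0, 0, 0], 1]])

```text
time_s: 30.6
position: [0.5267, 0.1436, 0.0282]
tcp_rot: [[-0.34, 0.941, 0.0], [0.941, 0.34, 0.0], [-0.0, 0.0, -1.0]]
force: [0.1, 0.8, 4.7]
opening: 0.371
grasp_force: 30.0
```

>>> move_arm(increments=[[[0, 0, -0.2], [0, 0, 0], 1], [[0, 0, -0.4], [0, 0, 0], 1], [[0, 0, -0.5], [0, 0, 0], 1], [[0, 0, -0.5], [0, 0, 0], 1], [[0, 0, -0.5], [0, 0, 0], 1], [[0, 0, -0.5], [0, 0, 0], 1], [[0, 0, -0.5], [0, 0, 0], 1], [[0, 0, -0.3], [0, 0, 0], 1], [[-0.4, 0, 0], [0, 0, 0], 1], [[-0.6, 0, 0], [0, 0, 0], 1], [[-0.6, 0, 0], [0, 0, 0], 1], [[-0.4, 0, 0], [0, 0, 0], 1], [[-0.2, 0, 0], [0, 0, 0], 1], [[0, 0, 0], [0, 0, 0], 1], [[0, 0, 0], [0, 0, 0], 1]])

```text
time_s: 31.85
position: [0.5485, 0.0812, 0.1293]
tcp_rot: [[-0.338, 0.941, -0.001], [0.941, 0.338, 0.0], [0.001, -0.001, -1.0]]
force: [0.3, -0.6, -0.9]
opening: 0.369
grasp_force: 30.0
```

Run:
```python
from h import *
togo(CUP["black"],.028)
```

```text
t 31.85 pos [0.5485 0.0812 0.1293] f [ 0.3 -0.6 -0.9] tool units [ 0.039 -0.012  3.376] open 0.369 yaw err 0.07
```

>>> move_arm(increments=[[[0.03, -0.01, 0.3], [0, 0, 0], 1], [[0, 0, 0.5], [0, 0, 0], 1], [[0, 0, 0.5], [0, 0, 0], 1], [[0, 0, 0.5], [0, 0, 0], 1], [[0, 0, 0.5], [0, 0, 0], 1], [[0, 0, 0.4], [0, 0, 0], 1], [[0, 0, 0.3], [0, 0, 0], 1], [[0, 0, 0.2], [0, 0, 0], 1], [[0, 0, 0.1], [0, 0, 0], 1], [[0, 0, 0.08], [0, 0, 0], 1], [[0, 0, 0], [0, 0, 0], 1], [[0, 0, 0], [0, 0, 0], 1]])

```text
time_s: 32.85
position: [0.5488, 0.0822, 0.0289]
tcp_rot: [[-0.34, 0.941, 0.001], [0.941, 0.34, -0.0], [-0.0, 0.001, -1.0]]
force: [-0.2, 0.5, -1.4]
opening: 0.372
grasp_force: 30.0
```

>>> move_arm(increments=[[[0, 0, 0], [0, 0, 0], 0.55], [[0, 0, 0], [0, 0, 0], 0.5], [[0, 0, 0], [0, 0, 0], 0.4], [[0, 0, 0], [0, 0, 0], 0.3], [[0, 0, 0], [0, 0, 0], 0.2], [[0, 0, 0], [0, 0, 0], 0.1], [[0, 0, 0], [0, 0, 0], 0.1], [[0, 0, -0.3], [0, 0, 0], 0.1], [[0, 0, -0.5], [0, 0, 0], 0.1], [[0, 0, -0.5], [0, 0, 0], 0.1], [[0, 0, -0.5], [0, 0, 0], 0.1], [[0, 0, -0.5], [0, 0, 0], 0.1], [[0, 0, -0.5], [0, 0, 0], 0.1], [[0, 0, -0.5], [0, 0, 0], 0.1]])

```text
time_s: 34.02
position: [0.5482, 0.0822, 0.1288]
tcp_rot: [[-0.34, 0.941, 0.0], [0.941, 0.34, 0.0], [-0.0, 0.0, -1.0]]
force: [0.1, 0.6, -0.7]
opening: 0.9
grasp_force: 0.0
```

>>> move_arm(increments=[[[-0.4, 0, 0], [0, 0, 0], 0.1], [[-0.7, 0, 0], [0, 0, 0], 0.1], [[-0.9, 0, 0], [0, 0, 0], 0.1], [[-0.9, 0, 0], [0, 0, 0], 0.1], [[-0.7, 0, 0], [0, 0, 0], 0.1], [[-0.5, 0, 0], [0, 0, 0], 0.1], [[-0.3, 0, 0], [0, 0, 0], 0.1], [[0, 0, 0], [0, 0, 0], 0.1], [[0, 0, 0], [0, 0, 0], 0.1]])

```text
time_s: 34.77
position: [0.5926, -0.0419, 0.127]
tcp_rot: [[-0.339, 0.941, -0.001], [0.941, 0.339, 0.001], [0.001, -0.001, -1.0]]
force: [0.2, 1.2, -0.2]
opening: 0.898
grasp_force: 0.0
```

Run:
```python
from h import *
togo(np.array([.593,-.0422]),.028)
p=capture("side"); a=p["img"][100:260,220:380][...,::-1]; cv2.imwrite("pics/g7.png",cv2.resize(a,None,fx=3,fy=3,interpolation=2))
```

```text
t 34.77 pos [ 0.5926 -0.0419  0.127 ] f [ 0.2  1.2 -0.2] tool units [-0.019  0.011  3.301] open 0.898 yaw err 0.09
```

View pics/g7.png

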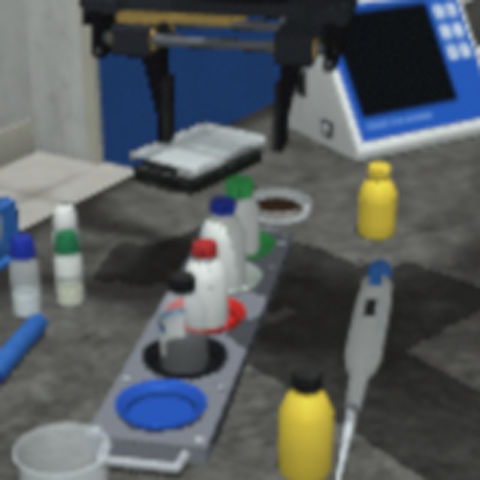

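Black is in the black cup (crop (183,335)), and the blue cup is empty at (160,405). Last move: blue to the blue cup.

>>> move_arm(increments=[[[-0.02, 0.01, 0.4], [0, 0, 0], 0.1], [[0, 0, 0.5], [0, 0, 0], 0.1], [[0, 0, 0.5], [0, 0, 0], 0.1], [[0, 0, 0.5], [0, 0, 0], 0.1], [[0, 0, 0.5], [0, 0, 0], 0.1], [[0, 0, 0.5], [0, 0, 0], 0.1], [[0, 0, 0.41], [0, 0, 0], 0.1], [[0, 0, 0], [0, 0, 0], 0.4], [[0, 0, 0], [0, 0, 0], 0.6], [[0, 0, 0], [0, 0, 0], 0.8], [[0, 0, 0], [0, 0, 0], 1], [[0, 0, 0], [0, 0, 0], 1], [[0, 0, 0], [0, 0, 0], 1], [[0, 0, 0], [0, 0, 0], 1], [[0, 0, 0], [0, 0, 0], 1], [[0, 0, 0], [0, 0, 0], 1], [[0, 0, 0], [0, 0, 0], 1], [[0, 0, 0], [0, 0, 0], 1], [[0, 0, 0], [0, 0, 0], 1], [[0, 0, 0], [0, 0, 0], 1]])

```text
time_s: 36.48
position: [0.594, -0.0425, 0.0286]
tcp_rot: [[-0.34, 0.941, 0.001], [0.941, 0.34, -0.0], [-0.0, 0.001, -1.0]]
force: [-1.3, 0.6, 5.2]
opening: 0.406
grasp_force: 30.0
```

>>> move_arm(increments=[[[0, 0, -0.2], [0, 0, 0], 1], [[0, 0, -0.4], [0, 0, 0], 1], [[0, 0, -0.5], [0, 0, 0], 1], [[0, 0, -0.5], [0, 0, 0], 1], [[0, 0, -0.5], [0, 0, 0], 1], [[0, 0, -0.5], [0, 0, 0], 1], [[0, 0, -0.5], [0, 0, 0], 1], [[0, 0, -0.3], [0, 0, 0], 1], [[0.4, 0, 0], [0, 0, 0], 1], [[0.6, 0, 0], [0, 0, 0], 1], [[0.8, 0, 0], [0, 0, 0], 1], [[0.8, 0, 0], [0, 0, 0], 1], [[0.8, 0, 0], [0, 0, 0], 1], [[0.8, 0, 0], [0, 0, 0], 1], [[0.8, 0, 0], [0, 0, 0], 1], [[0.8, 0, 0], [0, 0, 0], 1], [[0.5, 0, 0], [0, 0, 0], 1], [[0.3, 0, 0], [0, 0, 0], 1], [[0, 0, 0], [0, 0, 0], 1], [[0, 0, 0], [0, 0, 0], 1]])

```text
time_s: 38.15
position: [0.5261, 0.1441, 0.1298]
tcp_rot: [[-0.341, 0.94, -0.001], [0.94, 0.341, -0.0], [-0.0, -0.001, -1.0]]
force: [0.1, -0.4, 0.0]
opening: 0.411
grasp_force: 30.0
```

Run:
```python
from h import *
togo(CUP["blue"],.028)
```

```text
t 38.15 pos [0.5261 0.1441 0.1298] f [ 0.1 -0.4  0. ] tool units [ 0.017 -0.016  3.394] open 0.411 yaw err 0.21
```

>>> move_arm(increments=[[[0.01, -0.01, 0.3], [0, 0, 0], 1], [[0, 0, 0.5], [0, 0, 0], 1], [[0, 0, 0.5], [0, 0, 0], 1], [[0, 0, 0.5], [0, 0, 0], 1], [[0, 0, 0.5], [0, 0, 0], 1], [[0, 0, 0.4], [0, 0, 0], 1], [[0, 0, 0.3], [0, 0, 0], 1], [[0, 0, 0.2], [0, 0, 0], 1], [[0, 0, 0.1], [0, 0, 0], 1], [[0, 0, 0.08], [0, 0, 0], 1], [[0, 0, 0], [0, 0, 0], 1], [[0, 0, 0], [0, 0, 0], 1]])

```text
time_s: 39.15
position: [0.5266, 0.1439, 0.0292]
tcp_rot: [[-0.339, 0.941, 0.001], [0.941, 0.339, 0.0], [-0.0, 0.001, -1.0]]
force: [1.1, -0.2, -0.2]
opening: 0.407
grasp_force: 30.0
```

>>> move_arm(increments=[[[0, 0, 0], [0, 0, 0], 0.53], [[0, 0, 0], [0, 0, 0], 0.45], [[0, 0, 0], [0, 0, 0], 0.4], [[0, 0, 0], [0, 0, 0], 0.3], [[0, 0, 0], [0, 0, 0], 0.2], [[0, 0, 0], [0, 0, 0], 0.1], [[0, 0, 0], [0, 0, 0], 0.1], [[0, 0, -0.3], [0, 0, 0], 0.1], [[0, 0, -0.5], [0, 0, 0], 0.1], [[0, 0, -0.5], [0, 0, 0], 0.1], [[0, 0, -0.5], [0, 0, 0], 0.1], [[0, 0, -0.5], [0, 0, 0], 0.1], [[0, 0, -0.5], [0, 0, 0], 0.1], [[0, 0, -0.8], [0, 0, 0], 0.1], [[0, 0, -0.8], [0, 0, 0], 0.1], [[0, 0, -0.8], [0, 0, 0], 0.1], [[0, 0, -0.8], [0, 0, 0], 0.1], [[0, 0, 0], [0, 0, 0], 0.1], [[0, 0, 0], [0, 0, 0], 0.1], [[0, 0, 0], [0, 0, 0], 0.1]])

```text
time_s: 40.82
position: [0.5253, 0.1439, 0.2087]
tcp_rot: [[-0.34, 0.941, -0.001], [0.941, 0.34, -0.0], [0.0, -0.001, -1.0]]
force: [-0.4, -0.3, -0.9]
opening: 0.897
grasp_force: 0.0
```

Run:
```python
from h import *
p=capture("side"); a=p["img"][100:260,220:380][...,::-1]; cv2.imwrite("pics/g8.png",cv2.resize(a,None,fx=3,fy=3,interpolation=2))
p=capture("top"); a=p["img"][110:310,200:450][...,::-1]; cv2.imwrite("pics/g9.png",cv2.resize(a,None,fx=3,fy=3,interpolation=2))
```

```text
(no output)
```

View pics/g8.png

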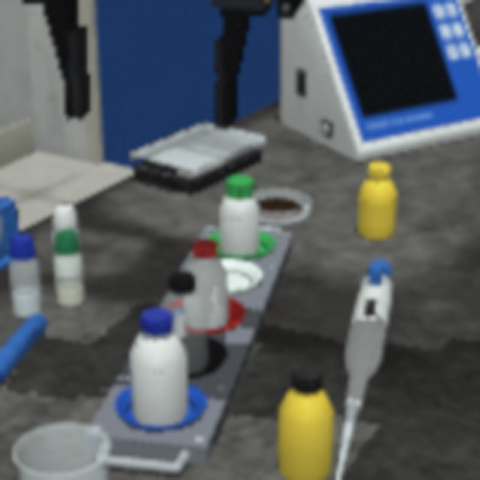

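View pics/g9.png

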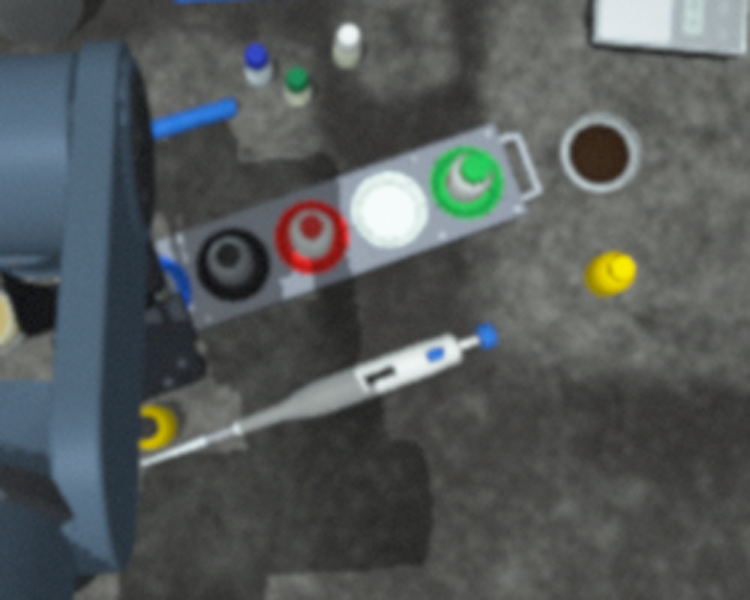

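All four bottles stand upright in their matching cups: blue at (160,370), black at (185,320), red at (207,290) and green at (240,215) in the side crop. The white cup is empty and the gripper is clear.

```bash
python3 -c "
from rig import *
print(hand_in())"
```

```text
the job is handed in; nothing more can be done
None
```

All four bottles stand upright in the cups matching their caps, the white cup is empty, and the job was handed in at about 41 s of the 104 s allowed.

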